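Feel for the loose block in the till and clamp it in the vice

ROBOT

A 6-joint arm with a two-finger parallel gripper is mounted at the origin on a cart in front of the work surface, level with it; the furniture and walls round the work are solid. World frame = base frame: x ahead of the robot, y to its left, z up, the work surface at z = 0. Lengths are in m, angles in rad, forces in N, time in s.
With the tool pointing down it reaches from about 0.4 to 0.825 m from the base axis. Payload 7 kg.
Tool frame: the origin (TCP) lies at the very end of the fingers, on their centre line; the grasp point (between the pads) lies arm.hold_point_z behind it (arm.hold_point_z is the distance from the TCP to the grasp point, in m); z points along the fingers, y is the line along which they close (so a half turn about z gives the same grasp; the last joint's range is limited). The gripper opens to 88 mm and grips with 3 to 60 N. Pads are 19 mm wide; open, the fingers measure 130 mm over their backs; the gripper's body (78 mm by 193 mm) begins 47 mm behind the grasp point.
Start: joints at [1.552, 0.359, 0.012, 0, -1.224, -0.288], TCP at [0.204, 0.643, 0.227] pointing down, gripper open.
Joint ranges: [-3.07, 3.07], [-1.43, 2.12], [-1.02, 1.25], [-3.03, 1.67], [-3.05, -0], [-3.03, 3.03]. Speed limits (rad/s): [2.39, 2.39, 3.01, 3.14, 3.14, 3.14].

INTERFACE

Orientations are given as [roll, pitch, yaw] about the fixed x, y, z axes, in that order (R = Rz(yaw) Ry(pitch) Rx(roll)).
In Python, from station import arm gives the robot as it stands.
- The arm moves only by the tool nudge_tcp, called after ">>>" as name(argument=value, ...), one argument or row to a line, values as JSON. Schema: {"type":"object","properties":{"deltas":{"type":"array","items":{"type":"object","properties":{"finger_gap":{"type":"number"},"sx":{"type":"number"},"sy":{"type":"number"},"sz":{"type":"number"},"turn":{"type":"number"}},"additionalProperties":false,"required":["finger_gap"]},"minItems":1,"maxItems":20},"grip_n":{"type":"number"},"only":{"type":"string"},"quiet":{"type":"boolean"},"lines":{"type":"string"}},"required":["deltas"],"additionalProperties":false}. deltas is a list of rows, 1 to 20 of them, each an object with the fields finger_gap (the finger opening in m), sx, sy, sz (the shift in units of 5 mm), turn (a turn about the tool's z in units of 0.05 rad); a field left out counts as zero (the opening has to be given); each row is the pose to reach, as a shift and turn from the pose commanded when the call began, along the tool's axes at that moment; what a row does not reach only later rows make up. A row lasts 1/12 s, in which the tool goes at most 0.0417 m and 0.125 rad, less where a joint would pass 70% of its speed; a pose out of reach is approached as far as the arm can. The fingers move at their own pace and stop on an object; grip_n is the grip in N (left out, the last holds). Time passes only in rows, so rows that do not move let the fingers close. The tool returns the time, the measured TCP pose, the force, the opening and the grip force at its end. only (a regular expression) keeps the lines of the reply that match it, lines (a string "A,B") keeps lines A to B, and quiet returns only ok. Input that does not fit is refused with a message, and nothing moves.
- arm.get_state(): the state, without advancing time (a new reading comes with each control period).
- arm.grab_frame(name): name is "scene" or "top" or "wrist"; returns the picture (420x560x3 uint8, red, green, blue); there is no depth.
- arm.camera_params(name): a dict with "fx", "fy", "cx", "cy" (pixels), "T" (4x4, takes a point from camera to world coordinates); the wrist camera has in their place "hand_eye" (4x4, takes a point from camera to tool coordinates, whose origin is the TCP and whose axes are the flange's). Camera axes: x right, y down, z forward; pixel columns grow to the right and rows downward; lengths in m; the calibration is good to about 2 mm. A picture is of the moment at which its call begins: read the wrist's pose just before it. camera_params takes no time and is no camera call.
- arm.job_done(): hands the job in; it is judged then, once.
The state is a dict: "t": time; "q": joint angles; "qd": joint speeds; "joint_efforts": joint torques, N m; "eef_pos": TCP position; "ee_rot": TCP orientation; "force": force on the tool from outside, world axes, zero at the start; "moment": the same for the moment, N m; "width": finger opening in m; "gripper_force": force on a finger pad.
Only numpy, scipy, OpenCV 4.12 (cv2) and the standard library are available. Lean on these libraries where they do the work, as an engineer would, in place of code of your own. Each camera call takes 0.05 s, during which the arm holds its last target. There are 200 camera calls.

TASK

One of the three spacer blocks in the open wooden till has lost its screw, and it cannot be seen which: feel for the loose one and lift it out, leaving the two screwed-down ones in place. Stand it upright on the bed of the small vice between the two jaws, then push the sliding jaw up until you feel it press the block firmly against the fixed jaw. Let go, and leave the other things on the bench where they are.

Things in the scene. Friction and masses are not known exactly. Their poses are not given: they have to be found in the camera images.
- till: open-topped dark wooden box with brass straps, fixed to the bench, outside 136 (x) x 216 (y) x 68 mm high; walls and floor 8 mm thick, inside 120 x 200 mm. Origin at the centre of its underside, z up. The three blocks stand on its floor in a row along its y, at y = +58, 0 and -58 mm, x = 0, their tops 2 mm below the rim
- block_a: one of three like pale wooden spacer blocks standing upright, 28 x 48 x 58 mm, 80 to 140 g; origin at the centre of its underside, x across its 28 mm width, y along its 48 mm length (along the till's x), z up. Any of the three may be the loose one; only touch tells: a screwed block gives 1 to 2 mm and stops dead, the loose one lifts freely
- block_b: one of three like pale wooden spacer blocks standing upright, 28 x 48 x 58 mm, 80 to 140 g; origin at the centre of its underside, x across its 28 mm width, y along its 48 mm length (along the till's x), z up. Any of the three may be the loose one; only touch tells: a screwed block gives 1 to 2 mm and stops dead, the loose one lifts freely
- block_c: one of three like pale wooden spacer blocks standing upright, 28 x 48 x 58 mm, 80 to 140 g; origin at the centre of its underside, x across its 28 mm width, y along its 48 mm length (along the till's x), z up. Any of the three may be the loose one; only touch tells: a screwed block gives 1 to 2 mm and stops dead, the loose one lifts freely
- vice: small black and bright steel vice fixed to the bench; bed 118 x 58 mm, jaws 58 mm wide and 48 mm high. Origin on the underside; x along the jaw travel, from the fixed jaw (x = -82 to -57 mm) to the screw end; z up. Jaws are centred at y = -3 mm. The sliding jaw is 27 mm long; beyond it an end plate stands at x = 23 to 35 mm, through which its screw passes
- vice_bed (a point): point at the foot of the fixed jaw's face, midway across, on top of the two bed rails (26 mm above the bench) that carry the block; axes as the vice, sliding jaw towards +x. The jaws rise 21 mm above it. Between the rails is a 31 mm slot along x: the block must stand across it, its 48 mm length along the vice's y, its 28 mm width between the jaws
- vice_jaw (a joint): position of the sliding jaw in m; the gap between the jaw faces is this plus 0.003. 0.045 is fully open; it starts 0.038 to 0.045 open and reads 0.025 when shut on the 28 mm width of a block. It slides freely with about 1.5 N of friction and stays where it is left
- screw_end (a point): centre of the outer end face of the vice's screw, 37 mm above the bench, a round knob 17 mm across with a thin bar through it, that moves with the sliding jaw; pushing it straight towards the fixed jaw (the vice's -x) closes the jaw
- sanding_block: bystander: cork sanding block, 64 x 112 x 34 mm
- oil_pot: bystander: round wooden pot with a dark pad, 73 mm across, 86 mm high

How it is judged:
On the way, in this order (a step that is already met when the one before it is completed fails the run):
1. the loose block stands upright on the vice's rails between the jaws (((x of block_a in the frame of vice_bed between 0.01 and 0.037 m and y of block_a in the frame of vice_bed between -0.012 and 0.012 m and z of block_a in the frame of vice_bed between -0.003 and 0.004 m and angle between block_a's own z axis and vertical below 0.12 rad) or (x of block_b in the frame of vice_bed between 0.01 and 0.037 m and y of block_b in the frame of vice_bed between -0.012 and 0.012 m and z of block_b in the frame of vice_bed between -0.003 and 0.004 m and angle between block_b's own z axis and vertical below 0.12 rad) or (x of block_c in the frame of vice_bed between 0.01 and 0.037 m and y of block_c in the frame of vice_bed between -0.012 and 0.012 m and z of block_c in the frame of vice_bed between -0.003 and 0.004 m and angle between block_c's own z axis and vertical below 0.12 rad))), for 0.2 s.
2. the sliding jaw is pushed shut onto the block and presses it with more than 4 N (value of joint vice_jaw below 0.0275 m and contact force between any of block_a, block_b, block_c and vice above 4 N), for 0.1 s.
At the end, for the whole second after the job is handed in: The loose block is upright (0.12 rad) on the vice rails, within 12 mm of mid-jaw, against the fixed jaw (within 3.5 mm), the jaw shut on its 28 mm width (joint under 0.0275), released and at rest; the other two blocks are within 8 mm of their start (value of joint vice_jaw below 0.0275 m and ((x of block_a in the frame of vice_bed between 0.01 and 0.0175 m and y of block_a in the frame of vice_bed between -0.012 and 0.012 m and z of block_a in the frame of vice_bed between -0.003 and 0.004 m and angle between block_a's own z axis and vertical below 0.12 rad and linear speed of block_a below 0.02 m/s and contact force between block_a and the fingers below 0.1 N) or (x of block_b in the frame of vice_bed between 0.01 and 0.0175 m and y of block_b in the frame of vice_bed between -0.012 and 0.012 m and z of block_b in the frame of vice_bed between -0.003 and 0.004 m and angle between block_b's own z axis and vertical below 0.12 rad and linear speed of block_b below 0.02 m/s and contact force between block_b and the fingers below 0.1 N) or (x of block_c in the frame of vice_bed between 0.01 and 0.0175 m and y of block_c in the frame of vice_bed between -0.012 and 0.012 m and z of block_c in the frame of vice_bed between -0.003 and 0.004 m and angle between block_c's own z axis and vertical below 0.12 rad and linear speed of block_c below 0.02 m/s and contact force between block_c and the fingers below 0.1 N)) and (distance of each of block_b, block_c from where it was at the start of the episode below 0.008 m or distance of each of block_a, block_c from where it was at the start of the episode below 0.008 m or distance of each of block_a, block_b from where it was at the start of the episode below 0.008 m)); the robot touches nothing.
It fails at once if a bystander (sanding block or pot) is moved more than 30 mm (distance of any of sanding_block, oil_pot from where it was at the start of the episode above 0.03 m).
It fails at once if a screwed-down block is torn out: two blocks are more than 30 mm from where they stood (distance of each of block_b, block_c from where it was at the start of the episode above 0.03 m or distance of each of block_a, block_c from where it was at the start of the episode above 0.03 m or distance of each of block_a, block_b from where it was at the start of the episode above 0.03 m).
It also fails if it takes over 58 s, if anything falls off the work surface, if the arm or the gripper's body presses on something with over 40 N, if the wrist force passes 120 N, or if a joint passes its speed limit or range.

## Working session

There is one attempt and no reset: what is moved stays moved. The work goes in short steps, Python scripts to look and compute and a tool call to move; the robot and the scene stay as the last step left them, time stands still between calls to the robot, and variables do not carry over. Pictures are saved under pics/ and viewed, at most 10 in all, crops included, and the job is handed in when it is done.

```bash
ls; mkdir -p pics; python3 - <<'E'
from station import arm
import cv2
s=arm.get_state();print(s)
print(arm.hold_point_z)
for n in ("top","scene"):
    p=arm.camera_params(n);print(n,p)
    cv2.imwrite(f"pics/{n}0.png",arm.grab_frame(n)[:,:,::-1])
print(arm.camera_params("wrist"))
cv2.imwrite("pics/w0.png",arm.grab_frame("wrist")[:,:,::-1])
E
```

```text
pics
station.py
{'t': 0.0, 'q': array([ 1.55210302e+00,  3.59417610e-01,  1.10571677e-02, -3.87927005e-04,
       -1.22408353e+00, -2.88115393e-01]), 'qd': array([-0.00032241,  0.0012906 ,  0.00226984,  0.00087428, -0.00129455,
        0.00026751]), 'joint_efforts': array([ 6.83572307e-04, -5.82715702e+01,  2.93057334e+01,  6.99730799e+00,
        7.06884879e-03, -1.45002259e-04]), 'eef_pos': array([0.20371693, 0.64300963, 0.22559527]), 'ee_rot': array([ 3.13990929e+00, -1.18582472e-04, -3.06940722e-01]), 'force': array([ 0.46210337, -0.22240921,  0.58342102]), 'moment': array([ 0.01787313, -0.06759745, -0.01151335]), 'gripper_force': 0.0, 'width': 0.08792326084513333}
0.0188
top {'fx': 384.57303314618775, 'fy': 384.57303314618775, 'cx': 276.66049661755915, 'cy': 211.40888291159013, 'T': array([[ 0.00131495, -0.99412548,  0.10822566,  0.46204779],
       [-0.99982897, -0.00330346, -0.01819652, -0.00439189],
       [ 0.01844714, -0.10818322, -0.99395981,  1.04702903],
       [ 0.        ,  0.        ,  0.        ,  1.        ]])}
scene {'fx': 440.9176192300056, 'fy': 440.9176192300056, 'cx': 282.3607314897416, 'cy': 208.81014791161314, 'T': array([[ 0.70996859, -0.33933626,  0.6170863 , -0.07119667],
       [-0.70388571, -0.36946004,  0.60666645, -0.62739963],
       [ 0.02212481, -0.86507235, -0.50115897,  0.5697602 ],
       [ 0.        ,  0.        ,  0.        ,  1.        ]])}
{'fx': 354.9711945109851, 'fy': 354.9711945109851, 'cx': 275.5982711783549, 'cy': 211.53096731013446, 'hand_eye': array([[ 1.62253828e-04, -9.51940578e-01, -3.06282728e-01,
         8.50695448e-02],
       [ 9.99999013e-01,  5.81806669e-04, -1.27853017e-03,
        -1.47730235e-05],
       [ 1.39528209e-03, -3.06282219e-01,  9.51939733e-01,
        -1.58929473e-01],
       [ 0.00000000e+00,  0.00000000e+00,  0.00000000e+00,
         1.00000000e+00]])}
```

View pics/top0.png

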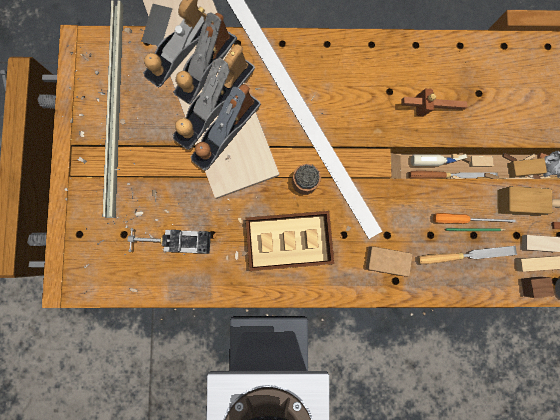

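View pics/scene0.png

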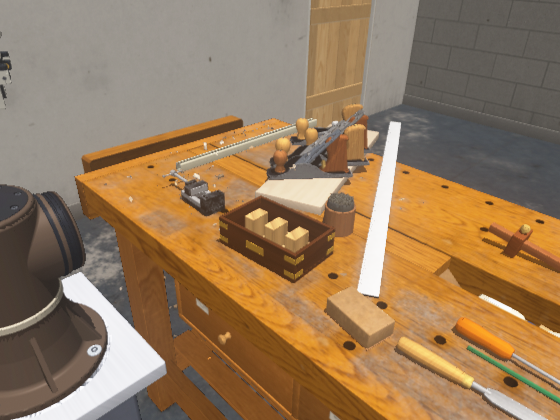

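The top view shows the vice at about (130–210, 240), the till at (245–330, 212–268) with blocks at columns 265, 289 and 312, the oil pot at (306, 178) and the sanding block at (388, 261). The scene view shows the same things from the side. I'll enlarge both.

```bash
python3 - <<'E'
import cv2
a=cv2.imread("pics/top0.png")[205:280,120:340];a=cv2.resize(a,(792,270),interpolation=cv2.INTER_CUBIC)
b=cv2.imread("pics/scene0.png")[165:280,165:340];
cv2.imwrite("pics/topc.png",a)
cv2.imwrite("pics/scenec.png",cv2.resize(b,None,fx=4.5,fy=4.5,interpolation=cv2.INTER_CUBIC))
E
```

```text
(no output)
```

View pics/topc.png

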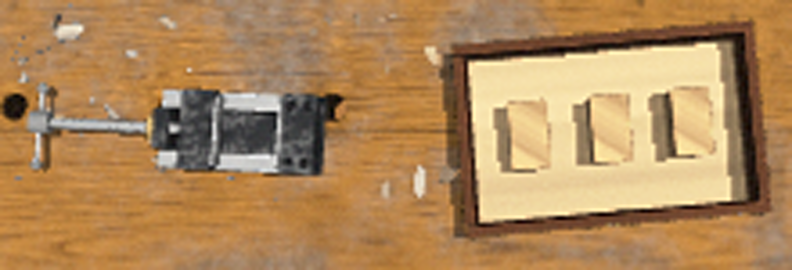

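View pics/scenec.png

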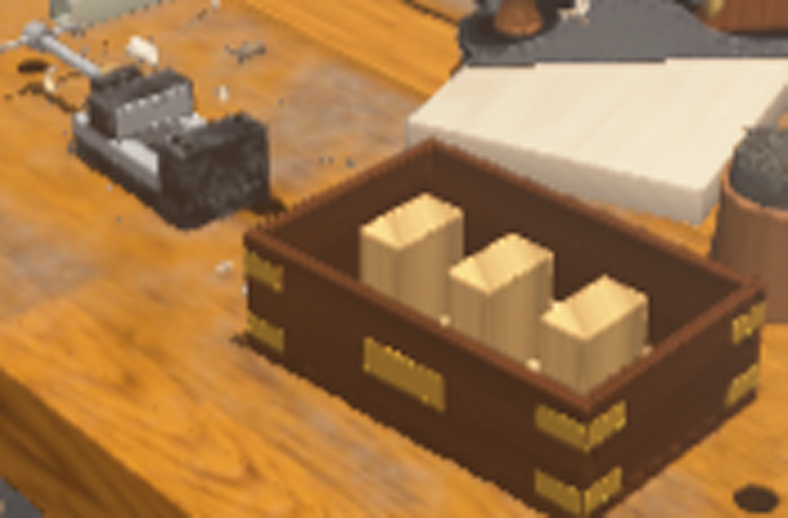

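The enlargements show the till rim corners, block tops and vice clearly. The fixed jaw is at the right (towards -y) and the screw at the left (+y). I'll triangulate.

```bash
cat > h.py <<'E'
import numpy as np
from scipy.optimize import least_squares
from scipy.spatial.transform import Rotation as R
from station import arm
def cam(n,state=None):
    p=arm.camera_params(n)
    if n=="wrist":
        s=state; T=np.eye(4);T[:3,:3]=R.from_euler('xyz',s[3:]).as_matrix();T[:3,3]=s[:3]
        T=T@np.array(p["hand_eye"])
    else: T=np.array(p["T"])
    return p,T
def proj(c,X):
    p,T=c; x=(np.atleast_2d(X)-T[:3,3])@T[:3,:3]
    return np.c_[p["fx"]*x[:,0]/x[:,2]+p["cx"],p["fy"]*x[:,1]/x[:,2]+p["cy"]]
def tri(cs,uv):
    f=lambda X:np.concatenate([(proj(c,X)-q).ravel() for c,q in zip(cs,uv)])
    r=least_squares(f,[.5,0,.05]);return r.x,np.abs(r.fun).max()
def plane(c,uv,z):
    p,T=c;d=T[:3,:3]@np.array([(uv[0]-p["cx"])/p["fx"],(uv[1]-p["cy"])/p["fy"],1]);return T[:3,3]+d*(z-T[2,3])/d[2]
def fit(cs,uvs,pts,x0):
    """pose x,y,z,yaw of model pts; uvs list per camera (nan = unseen)"""
    def f(v):
        X=R.from_euler('z',v[3]).apply(pts)+v[:3]
        e=np.concatenate([(proj(c,X)-q).ravel() for c,q in zip(cs,uvs)]);return e[~np.isnan(e)]
    r=least_squares(f,x0,loss='soft_l1');return r.x,f(r.x)
E
python3 - <<'E'
from h import *
np.set_printoptions(precision=4,suppress=True)
t=lambda a:np.array(a,float)/3.6+[120,205]
s=lambda a:np.array(a,float)/4.5+[165,165]
C=[cam("top"),cam("scene")]
# till rim: TL(+x,+y) TR(+x,-y) BR(-x,-y) BL(-x,+y)
P=np.array([[.068,.108,.068],[.068,-.108,.068],[-.068,-.108,.068],[-.068,.108,.068]])
T=t([(452,45),(753,22),(769,208),(458,236)]);S=s([(433,140),(763,287),(592,405),(246,238)])
print("till",*fit(C,[T,S],P,[.45,0,0,0]))
for a,b in zip(T,S):print(tri(C,[a,b]))
for n,a,b in [("L",(529,134),(411,221)),("M",(612,128),(501,261)),("R",(693,122),(593.5,307))]:
    print(n,tri(C,[t(a),s(b)]))
print("knob",tri(C,[t((40,122)),s((38,36))]))
for q in [(283,95),(323,95),(318,172),(275,170),(222,93),(215,170)]:print(plane(C[0],t(q),.047))
E
```

```text
till [ 0.4955 -0.0541 -0.0007  0.0845] [-0.8348 -0.5215 -0.5291 -0.9427  0.2604  0.5752  1.5113  0.0328  0.023
 -0.3558  1.5441 -0.1076 -0.7089  2.0285 -0.7271 -0.3805]
(array([0.5526, 0.0573, 0.0677]), np.float64(0.0987403120280419))
(array([ 0.5687, -0.1559,  0.0687]), np.float64(0.4897364349799318))
(array([ 0.4389, -0.1667,  0.0706]), np.float64(0.19791968824119976))
(array([0.4203, 0.0504, 0.0645]), np.float64(0.7736990926339047))
L (array([0.4891, 0.003 , 0.0672]), np.float64(0.3743297651014359))
M (array([ 0.4937, -0.0558,  0.0689]), np.float64(0.24643182848359402))
R (array([ 0.4979, -0.1129,  0.0683]), np.float64(0.315387115508031))
knob (array([0.4982, 0.3551, 0.0406]), np.float64(0.20995198993927033))
[0.5182 0.1795 0.047 ]
[0.5182 0.1508 0.047 ]
[0.4631 0.1533 0.047 ]
[0.4645 0.184  0.047 ]
[0.5195 0.2233 0.047 ]
[0.4644 0.2268 0.047 ]
```

The manual's scale: shifts go in units of 5 mm and turns go in units of 0.05 rad. Converting my numbers, 0.394 m is 78.8, 0.298 m is 59.6, 1.18 rad is 23.6.

>>> nudge_tcp(
  deltas=[
    {"finger_gap":0.07, "sx":26, "sy":20, "turn":8},
    {"finger_gap":0.07, "sx":26, "sy":20, "turn":8},
    {"finger_gap":0.07, "sx":26, "sy":20, "turn":8},
    {"finger_gap":0.07, "sx":26, "sy":20, "turn":8},
    {"finger_gap":0.07, "sx":78.8, "sy":59.6, "turn":23.6},
    {"finger_gap":0.07, "sx":78.8, "sy":59.6, "turn":23.6},
    {"finger_gap":0.07, "sx":78.8, "sy":59.6, "turn":23.6},
    {"finger_gap":0.07, "sx":78.8, "sy":59.6, "turn":23.6},
    {"finger_gap":0.07, "sx":78.8, "sy":59.6, "turn":23.6},
    {"finger_gap":0.07, "sx":78.8, "sy":59.6, "turn":23.6},
    {"finger_gap":0.07, "sx":78.8, "sy":59.6, "turn":23.6},
    {"finger_gap":0.07, "sx":78.8, "sy":59.6, "turn":23.6},
    {"finger_gap":0.07, "sx":78.8, "sy":59.6, "turn":23.6},
    {"finger_gap":0.07, "sx":78.8, "sy":59.6, "turn":23.6},
    {"finger_gap":0.07, "sx":78.8, "sy":59.6, "turn":23.6},
    {"finger_gap":0.07, "sx":78.8, "sy":59.6, "turn":23.6},
  ],
  grip_n=30,
)

```text
t: 1.48
eef_pos: [0.4891, 0.241, 0.2264]
ee_rot: [3.141, -0.0, -1.486]
force: [-0.3, -1.4, -0.4]
width: 0.0699
gripper_force: 0.0
```

```bash
python3 - <<'E'
from station import arm
import cv2
s=arm.get_state();f=arm.grab_frame("wrist");print([round(float(v),5) for v in [*s["eef_pos"],*s["ee_rot"]]],s["qd"].round(3))
cv2.imwrite("pics/w1.png",f[:,:,::-1])
cv2.imwrite("pics/w1v.png",cv2.resize(f[:,:,::-1],(784,588),interpolation=cv2.INTER_CUBIC))
E
```

```text
[0.48905, 0.24097, 0.22644, 3.14138, -1e-05, -1.48604] [ 0.014 -0.     0.    -0.001 -0.001  0.002]
```

View pics/w1v.png

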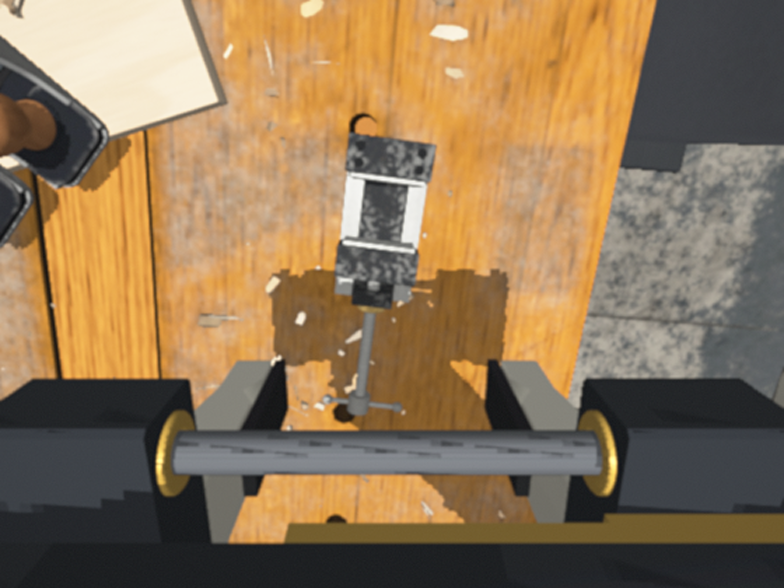

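The wrist view at t=1.5 (1.4x) shows the fixed jaw top at (349,136)–(435,145)–(430,184)–(345,176), the sliding jaw's inner edge at (341,240)–(416,249) and the knob at (358,405). I'll take a second view nearer the till.

To row units: 0.2 m is 40.

>>> nudge_tcp(
  deltas=[
    {"finger_gap":0.07, "sx":40},
    {"finger_gap":0.07, "sx":40},
    {"finger_gap":0.07, "sx":40},
    {"finger_gap":0.07, "sx":40},
    {"finger_gap":0.07, "sx":40},
    {"finger_gap":0.07, "sx":40},
    {"finger_gap":0.07, "sx":40},
    {"finger_gap":0.07, "sx":40},
  ],
)

```text
t: 2.2
eef_pos: [0.5063, 0.042, 0.2267]
ee_rot: [-3.141, 0.0, -1.486]
force: [-0.8, 0.0, 0.3]
width: 0.07
gripper_force: 0.0
```

```bash
python3 - <<'E'
from station import arm
import cv2
s=arm.get_state();f=arm.grab_frame("wrist");print([round(float(v),5) for v in [*s["eef_pos"],*s["ee_rot"]]],s["qd"].round(3))
cv2.imwrite("pics/w2.png",f[:,:,::-1])
cv2.imwrite("pics/w2v.png",cv2.resize(f[:,:,::-1],(784,588),interpolation=cv2.INTER_CUBIC))
E
```

```text
[0.50626, 0.04196, 0.22666, -3.14127, 0.00023, -1.48611] [ 0.019  0.003  0.002 -0.     0.     0.002]
```

View pics/w2v.png

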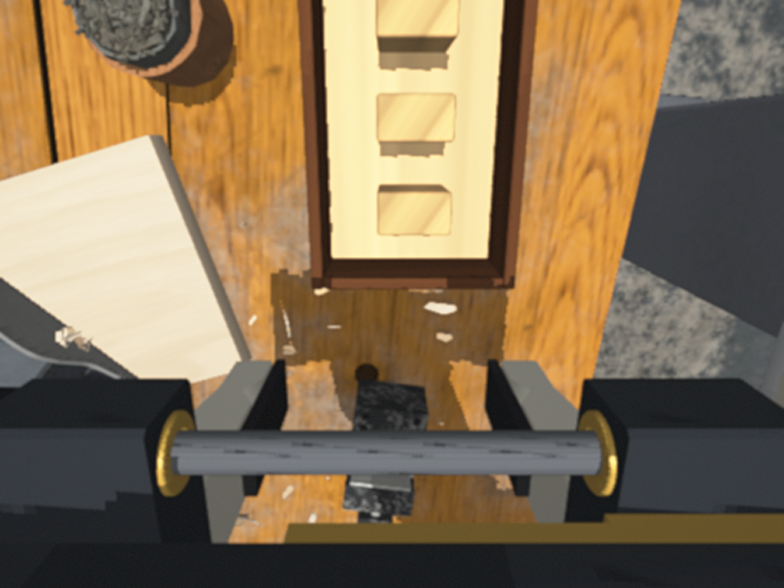

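The second wrist view (1.4x) shows block M's top at (377–456, 94–141), block L's top at (377–452, 193–236) and the outer edge of the fixed jaw at (357,383)–(427,388). Now I'll fit the poses.

```bash
cat > fitall.py <<'E'
from h import *
np.set_printoptions(precision=4,suppress=True)
t=lambda a:np.array(a,float)/3.6+[120,205]
s=lambda a:np.array(a,float)/4.5+[165,165]
w=lambda a:(np.array(a,float)+.5)/1.4-.5
W1=cam("wrist",[0.48905,0.24097,0.22644,3.14138,-1e-05,-1.48604])
W2=cam("wrist",[0.50626,0.04196,0.22666,-3.14127,0.00023,-1.48611])
T=cam("top");S=cam("scene");N=[np.nan]*2
E
python3 - <<'E'
from fitall import *
# blocks: tops corners in till frame: (+x,+y),(+x,-y),(-x,-y),(-x,+y) about y0
c=lambda y:[[.024,y+.014,0],[.024,y-.014,0],[-.024,y-.014,0],[-.024,y+.014,0]]
P=np.array(c(.058)+c(0)+c(-.058))
UT=t([(507,101),(548,97),(551,166),(510,170),(590,96),(629,92),(634,159),(594,165),(671,90),(711,86),(716,153),(676,160)])
US=s([(425,193),(463,212),(397,248),(360,232),(513,233),(553,252),(489,290),(449,270),(605,276),(648,297),(580,337),(541,318)])
UW=np.array([*w([(377,235),(378,193),(452,193),(451,236),(377,141),(377,94),(456,94),(455,142)]),w((376,36)),N,N,w((458,37))])
for nm,cs,u in [("top+scene",[T,S],[UT,US]),("w2",[W2],[UW]),("all",[T,S,W2],[UT,US,UW])]:
    v,e=fit(cs,u,P,[.49,-.05,.066,.08]);print(nm,v,np.abs(e).mean())
# vice
xs=-.057
P=np.array([[-.082,-.032,0],[-.082,.026,0],[-.057,.026,0],[-.057,-.032,0]])
# vice +y = world -x(robot side): image right in wrist => +y
uW1=w([(349,136),(435,145),(430,184),(345,176)])
uW2=np.array([w((357,383)),w((427,388)),N,N])
uT=t([(324,95),(319,173),(275,172),(283,95)])
uS=s([(270,122),(163,155)]+[(0,0)]*2);uS=np.array([uS[0],N,N,N])
for nm,cs,u in [("w1",[W1],[uW1]),("w1w2",[W1,W2],[uW1,uW2]),("all",[T,W1,W2],[uT,uW1,uW2])]:
    v,e=fit(cs,u,P,[.49,.24,.047,1.5]);print("vice",nm,v,np.abs(e).mean())
v[2]=.0
for q in [(341,240),(416,249)]:
    X=plane(W1,w(q),.047);print("slide edge in vice",R.from_euler('z',-v[3]).apply(X-v[:3]))
for q in [(358,405)]:
    X=plane(W1,w(q),.037);print("knob",X,R.from_euler('z',-v[3]).apply(X-v[:3]))
E
```

```text
top+scene [ 0.4938 -0.0554  0.0683  0.0756] 0.374566987454133
w2 [ 0.4978 -0.0533  0.0659  0.0848] 0.4696288599873569
all [ 0.4972 -0.0534  0.0658  0.08  ] 0.7593140537754584
vice w1 [0.4919 0.2424 0.04   1.5567] 0.3447857164331385
vice w1w2 [0.4905 0.2428 0.0059 1.5635] 1.642314199667067
vice all [0.4902 0.2428 0.0057 1.562 ] 1.3049638083502182
slide edge in vice [-0.0143 -0.0329  0.047 ]
slide edge in vice [-0.0129  0.0193  0.047 ]
knob [0.5027 0.3616 0.037 ] [ 0.1189 -0.0115  0.037 ]
```

```bash
python3 - <<'E'
import cv2,numpy as np
a=cv2.imread("pics/w1.png")[90:300,225:330];a=cv2.rotate(a,cv2.ROTATE_90_COUNTERCLOCKWISE) # u'=row-90, v'=329-col
a=cv2.resize(a,None,fx=3.8,fy=3.8,interpolation=cv2.INTER_CUBIC)
b=cv2.resize(cv2.imread("pics/w2.png")[264:308,245:315],None,fx=3.8,fy=3.8,interpolation=cv2.INTER_CUBIC)
o=np.zeros((a.shape[0]+b.shape[0],a.shape[1],3),np.uint8);o[:a.shape[0]]=a;o[a.shape[0]:,:b.shape[1]]=b
print(o.shape,a.shape);cv2.imwrite("pics/comp.png",o)
E
```

```text
(566, 798, 3) (399, 798, 3)
```

View pics/comp.png

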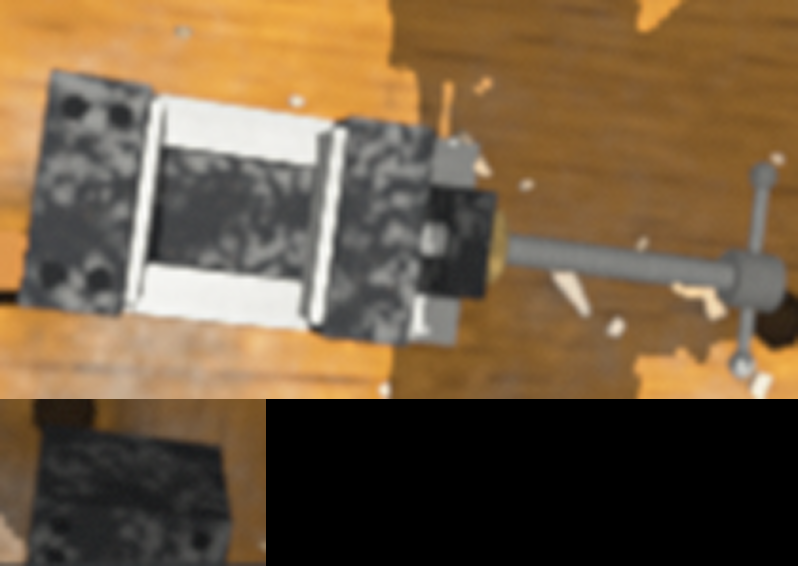

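The composite shows the fixed jaw top at (52,70)–(165,97)–(137,314)–(20,303), the sliding jaw top at (332,122)–(434,130)–(405,340)–(308,325) and the knob's end face at (782,282).

```bash
python3 - <<'E'
from fitall import *
a=lambda q:np.array([329.5-q[1]/3.8-.5,90+q[0]/3.8-.5])
b=lambda q:np.array([245+q[0]/3.8-.5,264+(q[1]-399)/3.8-.5])
z=.047
def model(g):return np.array([[-.082,.026,z],[-.057,.026,z],[-.057,-.032,z],[-.082,-.032,z],[g-.057,.026,z],[g-.030,.026,z],[g-.030,-.032,z],[g-.057,-.032,z]])
u=np.array([a(q) for q in [(52,70),(165,97),(137,314),(20,303),(332,122),(434,130),(405,340),(308,325)]])
P2=np.array([[-.082,-.032,0],[-.082,.026,0]]);u2=np.array([b((42,430)),b((222,450))])
def f(v,full=True):
    rt=R.from_euler('z',v[2]);o=np.array([v[0],v[1],v[4]])
    e=(proj(W1,rt.apply(model(v[3]))+o)-u).ravel()
    return np.r_[e,(proj(W2,rt.apply(P2)+o)-u2).ravel()] if full else e
for fu in (False,True):
    r=least_squares(f,[.49,.24,1.53,.045,0],args=(fu,),loss='soft_l1');print(r.x,f(r.x,fu).round(1))
v=r.x
X=plane(W1,a((782,282)),.037);print("knob",X,R.from_euler('z',-v[2]).apply(X-[v[0],v[1],0]))
t=R.from_euler('z',v[2]).apply([-.057+.0185,-.003,0])+[v[0],v[1],0];print("bed target",t,"jawdir yaw",v[2]-np.pi/2)
E
```

```text
[ 0.4943  0.2426  1.5284  0.0466 -0.0153] [-0.9  1.5  2.2 -1.7  0.1 -2.1 -0.1  1.8  1.7  0.8  0.  -0.8 -0.3  0.
 -1.7 -0. ]
[ 0.4941  0.2426  1.5278  0.0428 -0.0004] [ 0.8  1.9  3.6 -0.1 -0.9 -0.9 -1.   1.9  3.4  0.4  1.5 -0.  -1.3  0.4
 -2.5 -0.8 -0.2 -1.2 -0.1 -0.9]
knob [0.5031 0.3694 0.037 ] [ 0.1271 -0.0035  0.037 ]
bed target [0.4955 0.204  0.    ] jawdir yaw -0.04301749763641771
```

>>> nudge_tcp(
  deltas=[
    {"finger_gap":0.062, "sx":7.2, "sy":3.4, "turn":0.1},
    {"finger_gap":0.062, "sx":7.2, "sy":3.4, "turn":0.1},
    {"finger_gap":0.062, "sx":7.2, "sy":3.4, "sz":26, "turn":0.1},
    {"finger_gap":0.062, "sx":7.2, "sy":3.4, "sz":26, "turn":0.1},
    {"finger_gap":0.062, "sx":7.2, "sy":3.4, "sz":26, "turn":0.1},
    {"finger_gap":0.062, "sx":7.2, "sy":3.4, "sz":30, "turn":0.1},
    {"finger_gap":0.062, "sx":7.2, "sy":3.4, "sz":34, "turn":0.1},
    {"finger_gap":0.062, "sx":7.2, "sy":3.4, "sz":37.6, "turn":0.1},
    {"finger_gap":0.062, "sx":7.2, "sy":3.4, "sz":37.6, "turn":0.1},
  ],
  grip_n=20,
)

```text
t: 3.0
eef_pos: [0.4901, 0.0045, 0.0353]
ee_rot: [3.136, -0.001, -1.49]
force: [-0.8, -0.6, -0.1]
width: 0.0619
gripper_force: 0.0
```

>>> nudge_tcp(
  deltas=[
    {"finger_gap":0.03},
    {"finger_gap":0.03},
    {"finger_gap":0.03},
    {"finger_gap":0.03},
    {"finger_gap":0.03},
    {"finger_gap":0.03},
  ],
  grip_n=20,
)

```text
t: 3.5
eef_pos: [0.4931, 0.0044, 0.0398]
ee_rot: [-3.139, 0.001, -1.492]
force: [-2.5, 3.9, 6.8]
width: 0.0476
gripper_force: 20.0
```

>>> nudge_tcp(
  deltas=[
    {"finger_gap":0.03, "sz":-0.4},
    {"finger_gap":0.03, "sz":-0.8},
    {"finger_gap":0.03, "sz":-0.8},
    {"finger_gap":0.03, "sz":-0.8},
  ],
  grip_n=20,
)

```text
t: 3.83
eef_pos: [0.4923, 0.0037, 0.0427]
ee_rot: [-3.141, 0.0, -1.492]
force: [-0.2, 0.3, -1.0]
width: 0.0476
gripper_force: 20.0
```

>>> nudge_tcp(
  deltas=[
    {"finger_gap":0.03, "sz":-0.4},
    {"finger_gap":0.03, "sz":-0.8},
    {"finger_gap":0.03, "sz":-0.8},
    {"finger_gap":0.03, "sz":-0.8},
  ],
  grip_n=20,
)

```text
t: 4.17
eef_pos: [0.4924, 0.0038, 0.0467]
ee_rot: [-3.141, 0.0, -1.492]
force: [-0.2, -0.6, -1.2]
width: 0.0477
gripper_force: 20.0
```

A screwed block would have stopped dead, but this one has risen 7 mm with only about its own weight (1.2 N) on the wrist. It's the loose one, so I'll lift it clear and hover over the vice.

To row units: -0.1 m is -20, -0.016 m is -3.2, 0.122 rad is 2.44.

>>> nudge_tcp(
  deltas=[
    {"finger_gap":0.03, "sz":-6},
    {"finger_gap":0.03, "sz":-14},
    {"finger_gap":0.03, "sz":-20},
    {"finger_gap":0.03, "sz":-20},
    {"finger_gap":0.03, "sx":-7, "sy":-0.6, "sz":-20, "turn":0.6},
    {"finger_gap":0.03, "sx":-14, "sy":-1.2, "sz":-20, "turn":1.2},
    {"finger_gap":0.03, "sx":-21, "sy":-2, "sz":-20, "turn":1.8},
    {"finger_gap":0.03, "sx":-28, "sy":-2.6, "sz":-20, "turn":2.44},
    {"finger_gap":0.03, "sx":-35, "sy":-3.2, "sz":-20, "turn":2.44},
    {"finger_gap":0.03, "sx":-40.4, "sy":-3.8, "sz":-20, "turn":2.44},
    {"finger_gap":0.03, "sx":-40.4, "sy":-3.8, "sz":-20, "turn":2.44},
    {"finger_gap":0.03, "sx":-40.4, "sy":-3.8, "sz":-12, "turn":2.44},
    {"finger_gap":0.03, "sx":-40.4, "sy":-3.8, "sz":-12, "turn":2.44},
    {"finger_gap":0.03, "sx":-40.4, "sy":-3.8, "sz":-12, "turn":2.44},
    {"finger_gap":0.03, "sx":-40.4, "sy":-3.8, "sz":-12, "turn":2.44},
  ],
  grip_n=30,
)

```text
t: 5.42
eef_pos: [0.4957, 0.2065, 0.1073]
ee_rot: [-3.141, -0.0, -1.614]
force: [0.4, 0.7, -1.4]
width: 0.0479
gripper_force: 30.0
```

```bash
python3 - <<'E'
from station import arm
import cv2
s=arm.get_state();f=arm.grab_frame("wrist");g=arm.grab_frame("scene");print([round(float(v),5) for v in [*s["eef_pos"],*s["ee_rot"]]],s["force"])
cv2.imwrite("pics/w3.png",f[:,:,::-1]);cv2.imwrite("pics/s3.png",g[:,:,::-1])
c=f[130:400,150:450,::-1]
cv2.imwrite("pics/w3v.png",cv2.resize(c,None,fx=2.2,fy=2.2,interpolation=cv2.INTER_CUBIC))
E
```

```text
[0.49574, 0.20647, 0.10734, -3.14129, -0.00049, -1.61366] [ 0.40982155  0.6979914  -1.38618759]
```

View pics/w3v.png

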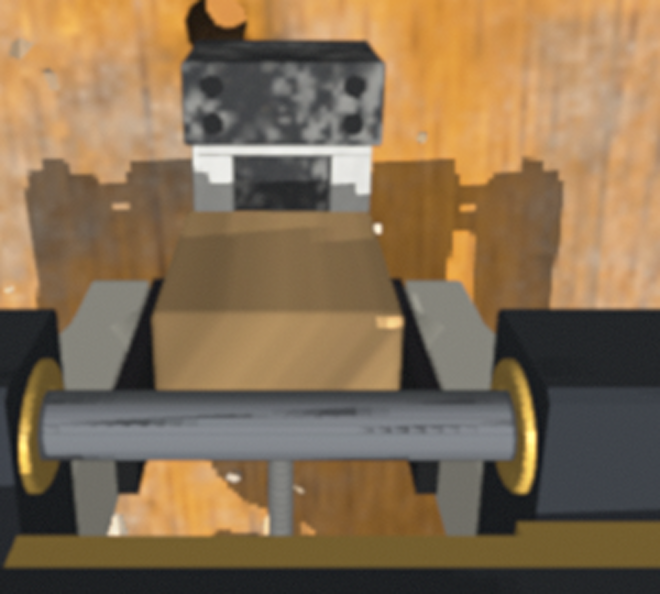

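The hover view (crop 2.2x) shows the jaws parallel to the block. The fixed jaw's inner top edge is at v≈153 with u 193–372, the block's lower front edge at v≈211 with u 187–380, and its upper front edge at v≈311 with u 154–402. I'll measure both against the same camera.

```bash
python3 - <<'E'
from fitall import *
W=cam("wrist",[0.49574,0.20647,0.10734,-3.14129,-.00049,-1.61366])
p=lambda u,v,z:plane(W,(150+u/2.2-.25,130+v/2.2-.25),z)
for n,q in dict(jawL=(193,153,.047),jawR=(372,153,.047),jawtopL=(183,140,.047),jawtopR=(384,140,.047),jawoutL=(190,60,.047),jawoutR=(380,60,.047),botL=(187,211,.0765),botR=(380,211,.0765),topL=(154,311,.1345),topR=(402,311,.1345)).items(): print(n,p(*q))
E
```

```text
jawL [0.521  0.1841 0.047 ]
jawR [0.4688 0.1864 0.047 ]
jawtopL [0.5236 0.1801 0.047 ]
jawtopR [0.4653 0.1826 0.047 ]
jawoutL [0.5198 0.157  0.047 ]
jawoutR [0.4664 0.1593 0.047 ]
botL [0.52   0.1914 0.0765]
botR [0.4702 0.1935 0.0765]
topL [0.5198 0.1901 0.1345]
topR [0.4733 0.192  0.1345]
```

The block is centred to about 1 mm, with about 6.5 mm clear of the fixed jaw, so I'll lower it.

To row units: 0.049 m is 9.8, 0.048 m is 9.6.

>>> nudge_tcp(
  deltas=[
    {"finger_gap":0.03, "sx":0.2, "sy":0.2, "sz":4},
    {"finger_gap":0.03, "sx":0.2, "sy":0.2, "sz":7},
    {"finger_gap":0.03, "sx":0.2, "sy":0.2, "sz":8.6},
    {"finger_gap":0.03, "sx":0.2, "sy":0.2, "sz":9.4},
    {"finger_gap":0.03, "sx":0.2, "sy":0.2, "sz":9.6},
    {"finger_gap":0.03, "sx":0.2, "sy":0.2, "sz":9.8},
    {"finger_gap":0.03, "sx":0.2, "sy":0.2, "sz":9.8},
  ],
  grip_n=30,
)

```text
t: 6.1
eef_pos: [0.4948, 0.206, 0.0583]
ee_rot: [-3.141, 0.001, -1.614]
force: [0.1, -0.7, -0.5]
width: 0.0482
gripper_force: 30.0
```

>>> nudge_tcp(
  deltas=[
    {"finger_gap":0.03, "sz":0.2},
    {"finger_gap":0.03, "sz":0.3},
    {"finger_gap":0.03, "sz":0.3},
  ],
  grip_n=30,
)

```text
t: 6.35
eef_pos: [0.4948, 0.2061, 0.0577]
ee_rot: [-3.14, 0.001, -1.613]
force: [-4.2, -0.7, 10.2]
width: 0.0478
gripper_force: 30.0
```

Contact at z=0.058, as expected. I'll release, rise and look.

>>> nudge_tcp(
  deltas=[
    {"finger_gap":0.056},
    {"finger_gap":0.06},
    {"finger_gap":0.066},
    {"finger_gap":0.066},
    {"finger_gap":0.066, "sz":-6},
    {"finger_gap":0.066, "sz":-14},
    {"finger_gap":0.066, "sz":-20},
    {"finger_gap":0.066, "sz":-20},
    {"finger_gap":0.066, "sz":-20},
  ],
  grip_n=30,
)

```text
t: 7.1
eef_pos: [0.4952, 0.2066, 0.1582]
ee_rot: [-3.138, 0.003, -1.614]
force: [-1.0, -1.5, 0.1]
width: 0.0659
gripper_force: 0.0
```

```bash
python3 - <<'E'
from station import arm
import cv2,numpy as np
s=arm.get_state();f=arm.grab_frame("wrist");g=arm.grab_frame("scene");print([round(float(v),5) for v in [*s["eef_pos"],*s["ee_rot"]]],s["force"])
cv2.imwrite("pics/w4.png",f[:,:,::-1]);cv2.imwrite("pics/s4.png",g[:,:,::-1])
a=cv2.resize(f[110:390,160:420,::-1],(520,560));b=cv2.resize(g[140:280,165:235,::-1],(280,560))
cv2.imwrite("pics/c4.png",np.hstack([a,b]))
E
```

```text
[0.49525, 0.20655, 0.15819, -3.13839, 0.00312, -1.61367] [-0.98799965 -1.54469913  0.05039904]
```

View pics/c4.png

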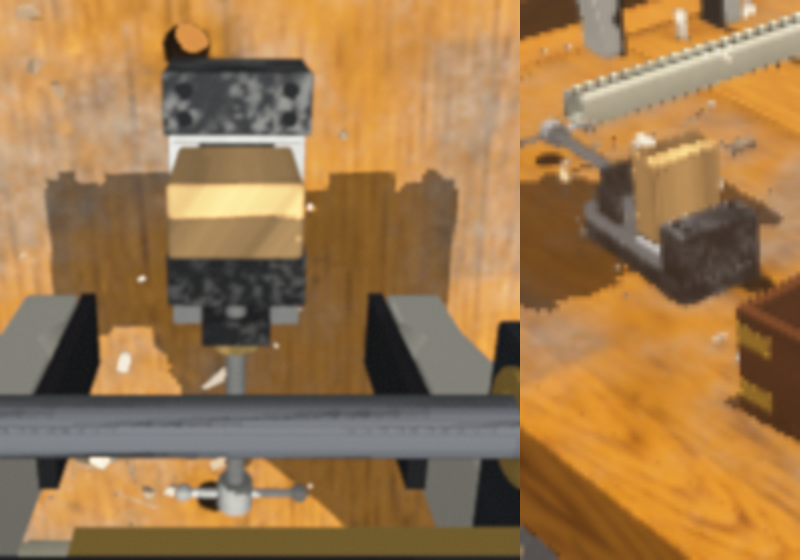

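The block stands upright between the jaws, with the knob end at about crop (235,515). Next I'll measure the knob end and check whether the beam beyond it is clear.

```bash
python3 - <<'E'
from fitall import *
W=cam("wrist",[0.49525,0.20655,0.15819,-3.13839,.00312,-1.61367])
for n,u,v in [("knobend",235,515),("knobtopbar",235,478)]: print(n,plane(W,(160+u/2-.25,110+v/2-.25),.037))
print("beam",tri([T,S],[(110,217),(178,166)]))
for q in [(104,217),(118,217),(120,2),(108,2)]:print(plane(T,q,.02))
print("beam bottom",plane(S,(178,170.5),0),"ray top at z=.03",plane(S,(176.7,163),.03))
p=np.array([.5035,.395,.0]);c=np.array([.49525,.20655,0]);y=-1.61367
d=p-c;print("dx,dy",d@[np.cos(y),np.sin(y),0],d@[np.sin(y),-np.cos(y),0])
E
```

```text
knobend [0.5028 0.372  0.037 ]
knobtopbar [0.5019 0.3505 0.037 ]
beam (array([0.5557, 0.4207, 0.0216]), np.float64(0.7868987313105436))
[0.5574 0.4362 0.02  ]
[0.5575 0.3992 0.02  ]
[1.1692 0.4215 0.02  ]
[1.1687 0.4552 0.02  ]
beam bottom [0.5611 0.4367 0.    ] ray top at z=.03 [0.5536 0.4269 0.03  ]
dx,dy -0.18863042612301714 -0.0001653500800524281
```

>>> nudge_tcp(
  deltas=[
    {"finger_gap":0.0, "sx":-8},
    {"finger_gap":0.0, "sx":-16},
    {"finger_gap":0.0, "sx":-24},
    {"finger_gap":0.0, "sx":-32},
    {"finger_gap":0.0, "sx":-37.8},
    {"finger_gap":0.0, "sx":-37.8},
    {"finger_gap":0.0, "sx":-37.8, "sz":8},
    {"finger_gap":0.0, "sx":-37.8, "sz":16},
    {"finger_gap":0.0, "sx":-37.8, "sz":22},
    {"finger_gap":0.0, "sx":-37.8, "sz":26},
    {"finger_gap":0.0, "sx":-37.8, "sz":27.2},
    {"finger_gap":0.0, "sx":-37.8, "sz":27.2},
    {"finger_gap":0.0, "sx":-37.8, "sz":27.2},
  ],
  grip_n=30,
)

```text
t: 8.28
eef_pos: [0.5026, 0.3945, 0.02]
ee_rot: [3.141, -0.001, -1.614]
force: [0.4, 0.2, 0.4]
width: 0.0002
gripper_force: 0.0
```

>>> nudge_tcp(
  deltas=[
    {"finger_gap":0.0, "sx":1},
    {"finger_gap":0.0, "sx":2},
    {"finger_gap":0.0, "sx":2.8},
    {"finger_gap":0.0, "sx":3.6},
    {"finger_gap":0.0, "sx":3.6},
  ],
  grip_n=30,
)

```text
t: 8.7
eef_pos: [0.5018, 0.3759, 0.021]
ee_rot: [-3.141, 0.001, -1.614]
force: [-0.1, -0.1, 0.8]
width: 0.0001
gripper_force: 0.0
```

>>> nudge_tcp(
  deltas=[
    {"finger_gap":0.0, "sx":0.4},
    {"finger_gap":0.0, "sx":0.8},
    {"finger_gap":0.0, "sx":1.2},
    {"finger_gap":0.0, "sx":1.6},
  ],
)

```text
t: 9.03
eef_pos: [0.5016, 0.3689, 0.0203]
ee_rot: [-3.141, 0.001, -1.613]
force: [0.7, 1.8, 1.3]
width: 0.0005
gripper_force: 0.8
```

>>> nudge_tcp(
  deltas=[
    {"finger_gap":0.0, "sx":0.2},
    {"finger_gap":0.0, "sx":0.4},
    {"finger_gap":0.0, "sx":0.6},
    {"finger_gap":0.0, "sx":0.8},
  ],
)

```text
t: 9.37
eef_pos: [0.5013, 0.3648, 0.0202]
ee_rot: [-3.141, 0.001, -1.614]
force: [1.2, 3.0, 1.3]
width: 0.0006
gripper_force: 1.2
```

The manual's scale: shifts go in units of 5 mm and turns go in units of 0.05 rad. Converting my numbers, 0.003 m is 0.6, 0.002 m is 0.4.

>>> nudge_tcp(
  deltas=[
    {"finger_gap":0.0, "sx":0.2},
    {"finger_gap":0.0, "sx":0.4},
    {"finger_gap":0.0, "sx":0.6},
    {"finger_gap":0.0, "sx":0.6},
  ],
)

```text
t: 9.7
eef_pos: [0.5011, 0.3614, 0.0201]
ee_rot: [-3.141, 0.0, -1.614]
force: [1.3, 2.0, 1.8]
width: 0.0001
gripper_force: 1.0
```

>>> nudge_tcp(
  deltas=[
    {"finger_gap":0.0, "sx":0.2},
    {"finger_gap":0.0, "sx":0.4},
    {"finger_gap":0.0, "sx":0.6},
    {"finger_gap":0.0, "sx":0.6},
  ],
)

```text
t: 10.03
eef_pos: [0.5009, 0.3583, 0.0201]
ee_rot: [-3.142, -0.0, -1.614]
force: [2.0, 2.0, 1.0]
width: 0.0006
gripper_force: 1.0
```

>>> nudge_tcp(
  deltas=[
    {"finger_gap":0.0, "sx":0.2},
    {"finger_gap":0.0, "sx":0.4},
    {"finger_gap":0.0, "sx":0.4},
  ],
)

```text
t: 10.28
eef_pos: [0.501, 0.3582, 0.0202]
ee_rot: [-3.141, 0.003, -1.614]
force: [-1.4, 7.9, -0.8]
width: 0.0005
gripper_force: 3.9
```

>>> nudge_tcp(
  deltas=[
    {"finger_gap":0.0, "sx":0.2},
    {"finger_gap":0.0, "sx":0.4},
    {"finger_gap":0.0, "sx":0.4},
  ],
)

```text
t: 10.53
eef_pos: [0.5011, 0.3581, 0.0203]
ee_rot: [-3.14, 0.006, -1.613]
force: [-0.8, 14.6, -3.1]
width: 0.0008
gripper_force: 6.9
```

>>> nudge_tcp(
  deltas=[
    {"finger_gap":0.0, "sx":0.2},
    {"finger_gap":0.0, "sx":0.3},
    {"finger_gap":0.0, "sx":0.3},
  ],
)

```text
t: 10.78
eef_pos: [0.5012, 0.3581, 0.0204]
ee_rot: [-3.139, 0.008, -1.613]
force: [-3.8, 19.5, -4.4]
width: 0.0007
gripper_force: 9.2
```

It stops dead at y=0.358 and the force has climbed to 19.5 N, so the jaw is pressing firmly. I'll back off, rise and check.

To row units: -0.16 m is -32, -0.12 m is -24.

>>> nudge_tcp(
  deltas=[
    {"finger_gap":0.0, "sx":-0.6},
    {"finger_gap":0.0, "sx":-1.2},
    {"finger_gap":0.0, "sx":-3},
    {"finger_gap":0.0, "sx":-7},
    {"finger_gap":0.0, "sx":-7},
    {"finger_gap":0.0, "sx":-7, "sz":-8},
    {"finger_gap":0.0, "sx":-7, "sz":-16},
    {"finger_gap":0.0, "sx":-7, "sz":-24},
    {"finger_gap":0.0, "sx":-7, "sz":-32},
    {"finger_gap":0.06, "sz":-32},
    {"finger_gap":0.06, "sx":8, "sz":-32},
    {"finger_gap":0.06, "sx":16, "sz":-32},
    {"finger_gap":0.06, "sx":24, "sz":-32},
    {"finger_gap":0.06, "sx":24, "sz":-32},
    {"finger_gap":0.06, "sx":24, "sz":-32},
  ],
)

```text
t: 12.03
eef_pos: [0.4949, 0.2306, 0.1802]
ee_rot: [3.141, -0.001, -1.617]
force: [-0.2, -0.1, -0.0]
width: 0.035
gripper_force: 0.0
```

```bash
python3 - <<'E'
from station import arm
import cv2,numpy as np
s=arm.get_state();f=arm.grab_frame("wrist");g=arm.grab_frame("scene");print([round(float(v),5) for v in [*s["eef_pos"],*s["ee_rot"]]],s["force"])
cv2.imwrite("pics/w5.png",f[:,:,::-1])
a=cv2.resize(f[40:320,160:420,::-1],(520,560));b=cv2.resize(g[150:290,165:305,::-1][:, :70],(280,560))
cv2.imwrite("pics/c5.png",np.hstack([a,b]))
E
```

```text
[0.49491, 0.23065, 0.18024, 3.1409, -0.00065, -1.61668] [-0.18413196 -0.05904598 -0.00942288]
```

View pics/c5.png

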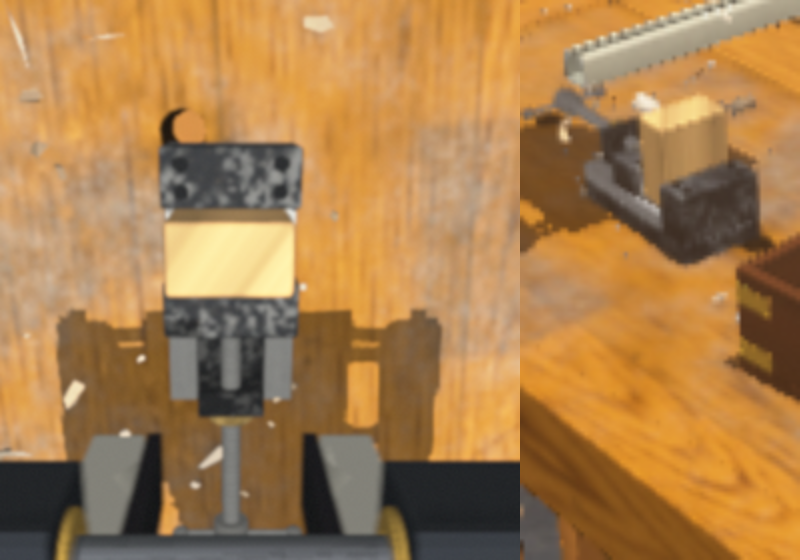

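The picture shows the block upright and centred, tight between the fixed jaw and the sliding jaw, with the gripper clear. I'll hand the job in.

To row units: -0.02 m is -4.

>>> nudge_tcp(
  deltas=[
    {"finger_gap":0.06, "sz":-4},
    {"finger_gap":0.06, "sz":-4},
    {"finger_gap":0.06, "sz":-4},
  ],
)

```text
t: 12.38
eef_pos: [0.496, 0.2345, 0.2006]
ee_rot: [-3.141, 0.001, -1.613]
force: [0.2, 0.2, -0.3]
width: 0.0585
gripper_force: 0.0
```

```bash
python3 -c "
from station import arm
print(arm.job_done())"
```

```text
the job is handed in; nothing more can be done
None
```

I handed the job in at about 12.4 s: the loose block, the one nearest the vice, stands upright on the bed pressed against the fixed jaw (about 19 N on the screw when the jaw stopped dead), I never touched the other two blocks, and no verdict came back.

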